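# Sweep tank tablets through the caddy gate

### The job

With your fingertips only, push the three blue toilet-tank tablets across the white caddy's tray, one at a time, through its narrow gate into the slot, until all three lie flat in a row in the slot, each wholly past the gate. Push the next one up to the gate only once the one before is wholly through, and never lift a tablet: they slide on the tray all the way. Leave the hair clip that lies on the tray, and the nail file, pill organizer, jar and tumbler around the caddy, where they are.

Things in the scene. Friction and masses are not known exactly. Their poses are not given: they have to be found in the camera images.
- caddy: White open-topped tablet caddy, fixed. Origin: centre of its underside (z up), y axis runs from tray to slot. Level floor 8 mm above the shelf; walls 5 mm thick, 18 mm high above the floor. Tray inside: x -105 to 105 mm, y -160 to -35 mm. Then two straight walls funnel in to the gate at y = 33 mm, 44 mm wide (x -22 to 22). Behind it the slot, also 44 mm wide, runs to an end wall at y = 168 mm.
- gate (a point): Middle of the gate on the floor, at caddy (0, 33, 8) mm, where the funnel ends and the slot begins. Axes as the caddy's: y points into the slot, x across the gate. The slot is 135 mm long from here.
- tablet1: Blue toilet-tank cleaning tablet, a loose solid disc 34 mm in diameter and 14 mm thick, about 20 g, lying flat on the tray at the start. Origin at the centre of its underside. It slides with ordinary friction and stays where it is left. All three are alike.
- tablet2: Blue toilet-tank cleaning tablet, a loose solid disc 34 mm in diameter and 14 mm thick, about 20 g, lying flat on the tray at the start. Origin at the centre of its underside. It slides with ordinary friction and stays where it is left. All three are alike.
- tablet3: Blue toilet-tank cleaning tablet, a loose solid disc 34 mm in diameter and 14 mm thick, about 20 g, lying flat on the tray at the start. Origin at the centre of its underside. It slides with ordinary friction and stays where it is left. All three are alike.
- hair_clip: Black plastic hair clip, 60 x 16 x 12 mm, loose, lying on the tray along its rear wall (the wall farthest from the gate), long side (its x) along that wall. Origin at the centre of its underside. To be left alone.
- nail_file: Chrome nail file, 150 x 14 mm (along its y), 6 mm high, loose on the shelf just beside the caddy's -x side. Origin under its middle. To be left alone.
- pill_organizer: Pink pill organizer with seven lids, 160 mm (its y) x 38 mm, 24 mm high, loose on the shelf beside the caddy's +x side. Origin under its middle. To be left alone.
- jar: Empty frosted glass jar with clasped lid, 90 mm in diameter, 115 mm high, loose, standing to the left of the caddy. Origin under its middle. To be left alone.
- tumbler: White tumbler, 70 mm in diameter, 90 mm high, loose, standing to the right of the caddy. Origin under its middle. To be left alone.
Mind the look-alikes: they are no part of the job. Leave any grey or red look-alike of the tablet3 alone.

How it is judged:
On the way, in this order (a step that is already met when the one before it is completed fails the run):
1. one tablet is through the gate while the other two are still wholly in front of it ((((y of tablet1 in the frame of gate between 0.013 and 0.13 m and x of tablet1 in the frame of gate between -0.012 and 0.012 m) and y of each of tablet2, tablet3 in the frame of gate below -0.022 m) or (y of each of tablet1, tablet3 in the frame of gate below -0.022 m and (y of tablet2 in the frame of gate between 0.013 and 0.13 m and x of tablet2 in the frame of gate between -0.012 and 0.012 m)) or (y of each of tablet1, tablet2 in the frame of gate below -0.022 m and (y of tablet3 in the frame of gate between 0.013 and 0.13 m and x of tablet3 in the frame of gate between -0.012 and 0.012 m)))), for 0.2 s.
2. two tablets are through the gate while the third is still wholly in front of it ((((y of tablet1 in the frame of gate between 0.013 and 0.13 m and x of tablet1 in the frame of gate between -0.012 and 0.012 m) and (y of tablet2 in the frame of gate between 0.013 and 0.13 m and x of tablet2 in the frame of gate between -0.012 and 0.012 m) and y of tablet3 in the frame of gate below -0.022 m) or ((y of tablet1 in the frame of gate between 0.013 and 0.13 m and x of tablet1 in the frame of gate between -0.012 and 0.012 m) and y of tablet2 in the frame of gate below -0.022 m and (y of tablet3 in the frame of gate between 0.013 and 0.13 m and x of tablet3 in the frame of gate between -0.012 and 0.012 m)) or (y of tablet1 in the frame of gate below -0.022 m and (y of tablet2 in the frame of gate between 0.013 and 0.13 m and x of tablet2 in the frame of gate between -0.012 and 0.012 m) and (y of tablet3 in the frame of gate between 0.013 and 0.13 m and x of tablet3 in the frame of gate between -0.012 and 0.012 m)))), for 0.2 s.
3. all three tablets are in the slot (((y of tablet1 in the frame of gate between 0.013 and 0.13 m and x of tablet1 in the frame of gate between -0.012 and 0.012 m) and (y of tablet2 in the frame of gate between 0.013 and 0.13 m and x of tablet2 in the frame of gate between -0.012 and 0.012 m) and (y of tablet3 in the frame of gate between 0.013 and 0.13 m and x of tablet3 in the frame of gate between -0.012 and 0.012 m))), for 0.2 s.
At the end, for the whole second after the job is handed in: All three tablets lie flat (within 0.15 rad) and still on the slot floor, their centres at least 13 mm past the gate (wholly through, with 4 mm of tolerance); hair clip, nail file, pill organizer, jar and tumbler within 20 mm of where they were (y of tablet1 in the frame of gate between 0.013 and 0.13 m and x of tablet1 in the frame of gate between -0.012 and 0.012 m and y of tablet2 in the frame of gate between 0.013 and 0.13 m and x of tablet2 in the frame of gate between -0.012 and 0.012 m and y of tablet3 in the frame of gate between 0.013 and 0.13 m and x of tablet3 in the frame of gate between -0.012 and 0.012 m and linear speed of each of tablet1, tablet2, tablet3 below 0.01 m/s and angle between each of tablet1, tablet2, tablet3's own z axis and vertical below 0.15 rad and z of each of tablet1, tablet2, tablet3 in the frame of caddy below 0.012 m and distance of each of hair_clip, nail_file, pill_organizer, jar, tumbler from where it was at the start of the episode below 0.02 m); the robot touches nothing.
It fails at once if a tablet is lifted more than 12 mm off the caddy's floor (z of any of tablet1, tablet2, tablet3 in the frame of caddy above 0.02 m).
It fails at once if the hair clip, nail file, pill organizer, jar or tumbler is moved more than 20 mm (distance of any of hair_clip, nail_file, pill_organizer, jar, tumbler from where it was at the start of the episode above 0.02 m).
It also fails if it takes over 67 s, if anything falls off the work surface, if the arm or the gripper's body presses on something with over 40 N, if the wrist force passes 120 N, or if a joint passes its speed limit or range.

### The arm

A 6-joint arm with a two-finger parallel gripper is mounted at the origin on the work surface. World frame = base frame: x ahead of the robot, y to its left, z up, the work surface at z = 0. Lengths are in m, angles in rad, forces in N, time in s.
With the tool pointing down it reaches from about 0.35 to 0.975 m from the base axis. Payload 4.9 kg.
Tool frame: the origin (TCP) lies on the centre line of the jaws, within the pads' length; the fingertips stand 8 mm ahead of it and the grasp point (between the pads) lies 11 mm behind it; z points along the fingers, y is the direction in which the jaws open and shut (so a half turn about z gives the same grasp; the last joint's range is limited). The gripper opens to 85 mm and grips with 20 to 120 N. Pads are 22 mm wide; open, the fingers measure 114 mm over their backs; the gripper's body (76 mm by 85 mm) begins 54 mm behind the grasp point. The pads swing forward as they close: fully open they stand 13 mm farther back than shut.
Start: joints at [-1.23, 0.053, 1.613, -0, 1.476, -0.119], TCP at [0.277, -0.56, 0.239] pointing down, gripper open.
Joint ranges: [-3.01, 3.01], [-1.01, 2.22], [0.06, 2.58], [-1.02, 4.17], [0.09, 2.62], [-3.14, 3.14]. Speed limits (rad/s): [2.57, 2.57, 3.14, 3.14, 3.14, 3.14].

### API

Orientations are given as a rotation vector (axis times angle).
In Python, from station import get_obs, get_image, calibration, finish_job gives the robot as it stands. The module is installed in compiled form; this text tells all that it offers.
- The arm moves only by the shell command python3 -m jog 'ROWS' [FORCE]. ROWS is JSON, a list of rows, each a list of 7 numbers: the shift along the tool's x, y, z in cm, then the turn, a rotation vector about the tool's x, y, z in rad, then the closure in counts, from 0 (fully open) to 255 (shut). In form: [[dx, dy, dz, ax, ay, az, jaw], ...]. A call has 1 to 8 rows; each row is the pose to reach, as a shift and turn from the pose measured when the call began, along the tool's axes at that moment; what a row does not reach only later rows make up. A row lasts 1/12 s, in which the tool goes at most 41.7 mm and 7.16 degrees, less where a joint would pass 70% of its speed; a pose out of reach is approached as far as the arm can. A call with a gripper value outside its range is refused whole. The fingers move at their own pace and stop on an object; FORCE is the grip in N (left out, the last holds). Time passes only in rows, so rows that repeat a pose let the fingers close. It gives the time, the measured TCP pose, the force and the opening at its end, in the units of the state.
- get_obs(): the state, without advancing time (a new reading comes with each control period).
- get_image(name): name is "side" or "top" or "wrist"; returns the picture (400x640x3 uint8, red, green, blue); there is no depth.
- calibration(name): a dict with "vfov" (degrees; the focal length in pixels is half the picture's height over the tangent of half this angle, whatever the lens; pixels are square), "cx", "cy" (the principal point, pixels), "R" (3x3) and "t" (3): a world point X has camera coordinates R X + t. Camera axes: x right, y down, z forward; pixel columns grow to the right and rows downward; lengths in m; the calibration is good to about 2 mm. A picture is of the moment at which its call begins: read the wrist's pose just before it. calibration takes no time and is no camera call; for the wrist camera it gives the pose at the moment of the call.
- finish_job(): hands the job in, once; it reports no verdict.
The state is a dict: "t": time; "q": joint angles; "dq": joint speeds; "effort": joint torques, N m; "tool_pos": TCP position; "tool_rot": TCP orientation; "contact_force": force on the tool from outside, world axes, zero at the start; "wrist_torque": the same for the moment, N m; "opening": finger opening in m.
Only numpy, scipy, OpenCV 4.12 (cv2) and the standard library are available. Lean on these libraries where they do the work, as an engineer would, in place of code of your own. Each camera call takes 0.05 s, during which the arm holds its last target. There are 200 camera calls.

## Working session

There is one attempt and no reset: what is moved stays moved. The work goes in short steps, Python scripts to look and compute and a shell command to move; the robot and the scene stay as the last step left them, time stands still between calls to the robot, and variables do not carry over. Pictures are saved under pics/ and viewed, about 8 in all and at most 12, crops included, and the job is handed in when it is done.

```bash
mkdir -p pics
python3 - <<'E'
from station import *
import cv2
o=get_obs();print(o['t'],o['tool_pos'],o['tool_rot'],o['opening'])
for n in("top","side"):
    im=get_image(n);cv2.imwrite(f"pics/{n}0.png",im[:,:,::-1]);c=calibration(n);print(n,c)
E
```

```text
0.0 [ 0.27714848 -0.55951232  0.23806137] [-3.05694510e+00 -7.15423640e-01  3.45833113e-04] 0.08540539407124946
top {'vfov': 54.17124404918692, 'cx': 314.11220603735615, 'cy': 199.1304212532993, 'R': array([[ 0.00932455, -0.99986892,  0.01323614],
       [-0.98139149, -0.01168942, -0.1916614 ],
       [ 0.191791  , -0.01120267, -0.98137185]]), 't': array([-0.00437819,  0.60034531,  0.90634902])}
side {'vfov': 45.2249423431067, 'cx': 320.7262635528001, 'cy': 203.56515983271757, 'R': array([[-0.34889266, -0.93701356,  0.01671795],
       [-0.62695905,  0.22011199, -0.74731055],
       [ 0.6965603 , -0.27121263, -0.6642646 ]]), 't': array([0.19653926, 0.39832364, 1.08199724])}
```

View pics/top0.png

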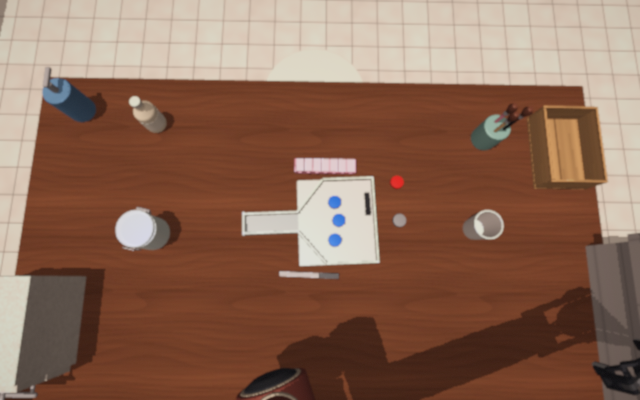

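View pics/side0.png

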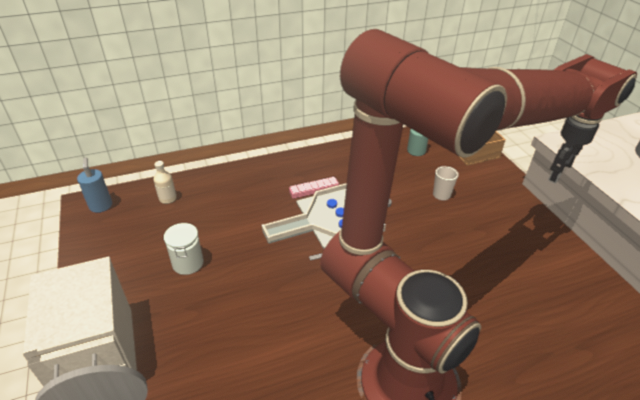

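The top view shows the caddy with its slot pointing image left (world +y). There are three blue discs at (335,202), (339,221) and (335,240). The look-alikes are outside the caddy: red at (398,182) and grey at (400,220). The clip is at (368,204). The side view is consistent with this.

```bash
cat > h.py <<'E'
from station import *
import numpy as np, cv2
def ray(c,u,v,z):
    f=200/np.tan(np.radians(c['vfov']/2)); R=np.array(c['R']);C=-R.T@np.array(c['t'])
    d=R.T@np.array([(u-c['cx'])/f,(v-c['cy'])/f,1.]); return C+d*(z-C[2])/d[2]
def proj(c,X):
    f=200/np.tan(np.radians(c['vfov']/2)); p=np.array(c['R'])@X+c['t']; return p[:2]/p[2]*f+[c['cx'],c['cy']]
def blobs(im,minA=30):
    h=cv2.cvtColor(im,cv2.COLOR_RGB2HSV); m=cv2.inRange(h,(100,120,60),(125,255,255))
    n,l,s,ce=cv2.connectedComponentsWithStats(m); return [(ce[i],s[i,4]) for i in range(1,n) if s[i,4]>minA]
E
python3 - <<'E'
from h import *
im=cv2.imread("pics/top0.png")[:,:,::-1].copy();c=calibration("top")
for ce,a in blobs(im): print(ce,a,ray(c,*ce,0.020)[:2])
x0,y0,x1,y1=230,145,410,290
cv2.imwrite("pics/crop0.png",cv2.resize(im[y0:y1,x0:x1,::-1],None,fx=4.4,fy=4.1,interpolation=cv2.INTER_CUBIC))
# wall-top white outline
h=cv2.cvtColor(im,cv2.COLOR_RGB2HSV);m=cv2.inRange(h,(0,0,120),(180,70,255));m[:150]=0;m[290:]=0;m[:,:235]=0;m[:,385:]=0
n,l,s,ce=cv2.connectedComponentsWithStats(m);i=1+s[1:,4].argmax();print(s[i])
cs,_=cv2.findContours((l==i).astype('uint8'),0,2);k=max(cs,key=cv2.contourArea)
for p in cv2.approxPolyDP(k,2.5,True)[:,0]: print(p,ray(c,*map(float,p),0.026)[:2].round(4))
E
```

```text
[334.13861386 201.83168317] 101 [ 0.60135995 -0.04985498]
[338.44554455 219.89108911] 101 [ 0.55478924 -0.06078436]
[334.5 239.6] 110 [ 0.50466086 -0.05071692]
[ 241  176  139   91 7861]
[373 176] [ 0.6694 -0.15  ]
[297 180] [0.6563 0.0461]
[296 210] [0.578  0.0473]
[242 211] [0.5739 0.1837]
[241 233] [0.5181 0.1837]
[297 233] [0.5196 0.0437]
[300 266] [0.4382 0.0349]
[378 263] [ 0.4474 -0.1581]
```

View pics/crop0.png

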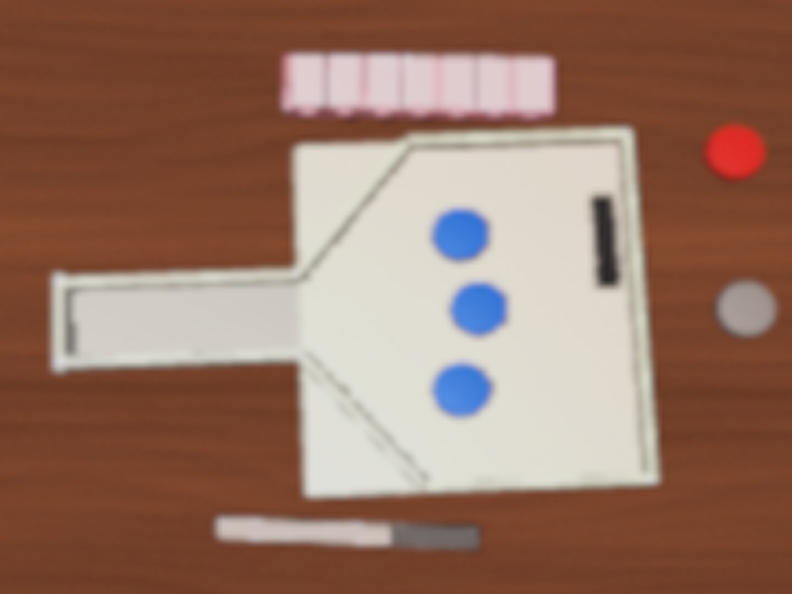

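Caddy fit: the rear corners and slot end agree on a yaw of 0.0366 rad and an origin of about (0.5524, 0.0109). In the crop, the three blue discs lie at caddy (47,-63), (0,-72) and (-50,-60) mm. Only these match: they are blue, 34 mm and on the tray. The red and grey discs are out on the shelf.

My plan is to hold the jaws nearly shut as a narrow fork, with tool x along the push direction.

```bash
cat >> h.py <<'E'
from scipy.spatial.transform import Rotation as Ro
TH=0.0366;O=np.array([0.5524,0.0109]);B=np.array([[np.cos(TH),-np.sin(TH)],[np.sin(TH),np.cos(TH)]])
def w2c(p): return (B.T@(np.array(p)[:2]-O))*1000
def c2w(x,y): return O+B@np.array([x,y])/1000
def delta(x,y,z,phi=0):
    o=get_obs();R0=Ro.from_rotvec(o['tool_rot']);a=np.pi/2+TH+np.radians(phi)
    X=np.array([np.cos(a),np.sin(a),0]);Z=np.array([0,0,-1.]);R1=Ro.from_matrix(np.c_[X,np.cross(Z,X),Z])
    d=R0.inv().apply(np.r_[c2w(x,y),z]-o['tool_pos'])*100
    print("d cm",d.round(2),"rot",(R0.inv()*R1).as_rotvec().round(3),"now caddy",w2c(o['tool_pos']).round(1),o['tool_pos'][2].round(4),"t",round(o['t'],2),"F",o['contact_force'].round(1),"open",round(o['opening'],4))
def look(tag=None):
    im=get_image("top");c=calibration("top")
    for ce,a in blobs(im): print("blob",a,w2c(ray(c,*ce,0.020)).round(1))
    if tag: cv2.imwrite(f"pics/{tag}.png",cv2.resize(im[145:290,230:410,::-1],None,fx=4.4,fy=4.1,interpolation=cv2.INTER_CUBIC))
E
python3 -c "
from h import *
delta(0,-118,0.15)"
```

```text
d cm [ 45.13 -28.13   8.88] rot [-1.000e-03 -1.000e-03 -1.148e+00] now caddy [-295.9 -560. ] 0.2382 t 0.1 F [ 0.6 -0.4 -0.4] open 0.0854
```

```bash
python3 -m jog '[[3,-2,0,0,0,-0.1,215],[6,-4,0,0,0,-0.2,215],[9,-6,0,0,0,-0.3,215],[12,-8,0,0,0,-0.4,215],[15,-10,0,0,0,-0.5,215],[18,-12,0,0,0,-0.6,215],[21,-14,0,0,0,-0.7,215],[24,-16,0,0,0,-0.8,215]]' 20
python3 -c "
from h import *
delta(0,-118,0.12)"
```

```text
t: 0.77
tool_pos: [0.4216, -0.3078, 0.238]
tool_rot: [-2.532, -1.855, -0.001]
contact_force: [0.9, -0.4, 0.7]
opening: 0.0136
d cm [23.2   6.85 11.83] rot [-0.001 -0.002 -0.343] now caddy [-142.4 -313.7] 0.238 t 0.77 F [ 0.9 -0.4  0.7] open 0.0136
```

```bash
python3 -m jog '[[3.5,1,1,0,0,-0.08,219],[7,2,2,0,0,-0.16,219],[10.5,3,4,0,0,-0.24,219],[14,4,6,0,0,-0.343,219],[17.5,5,8,0,0,-0.343,219],[21,6,10,0,0,-0.343,219],[23.2,6.85,11.8,0,0,-0.343,219],[23.2,6.85,11.8,0,0,-0.343,219]]'
python3 - <<'E'
from h import *
delta(0,-118,0.03)
look("a1"); im=get_image("wrist");cv2.imwrite("pics/w1.png",im[:,:,::-1])
E
```

```text
t: 1.43
tool_pos: [0.5554, -0.1026, 0.1152]
tool_rot: [-2.168, -2.259, 0.002]
contact_force: [0.2, 0.3, -1.2]
opening: 0.0121
d cm [-0.5   0.18  8.51] rot [-0.008 -0.006  0.005] now caddy [  -1.1 -113.5] 0.1152 t 1.43 F [ 0.2  0.3 -1.2] open 0.0121
blob 108 [ 46.4 -63.4]
```

View pics/w1.png

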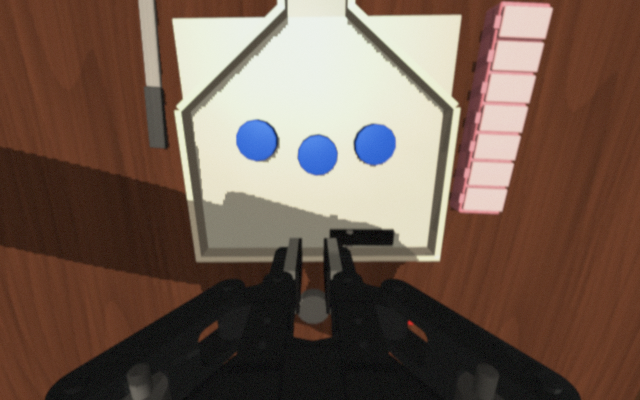

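The wrist view shows the tablets at (257,140), (318,155) and (375,144). The gate is at the top (288–347, ~12), the clip at (362,237), and the fork tips at (293,240) and (333,240).

```bash
cat >> h.py <<'E'
def wlook(tag=None):
    c=calibration("wrist");im=get_image("wrist")
    for ce,a in blobs(im,200): print("wrist blob",a,w2c(ray(c,*ce,0.020)).round(1))
    if tag: cv2.imwrite(f"pics/{tag}.png",im[:,:,::-1])
E
python3 - <<'E'
from h import *
wlook()
c=calibration("wrist");o=get_obs();R=Ro.from_rotvec(o['tool_rot'])
for L in(-5,0,8): print(L,[proj(c,o['tool_pos']+R.apply([x/1000,s*.006,L/1000])).round(0) for s in(-1,1) for x in (-11,11)])
for n in((-22,33),(22,33),(-110,-165),(110,-165)): print(n,proj(c,np.r_[c2w(*n),0.026]).round(0))
delta(0,-118,0.03)
E
```

```text
wrist blob 1284 [-47.6 -59.8]
wrist blob 1267 [ 48.6 -62.7]
wrist blob 1187 [  2.  -71.6]
-5 [array([301., 283.]), array([301., 246.]), array([324., 283.]), array([324., 246.])]
0 [array([302., 278.]), array([301., 242.]), array([323., 278.]), array([324., 242.])]
8 [array([302., 270.]), array([302., 235.]), array([323., 270.]), array([323., 235.])]
(-22, 33) [282.   2.]
(22, 33) [344.   2.]
(-110, -165) [192. 255.]
(110, -165) [434. 255.]
d cm [-0.01  0.04  9.02] rot [-0.002 -0.002  0.001] now caddy [  -0.3 -118.1] 0.1202 t 1.58 F [ 0.2 -0.7  0.7] open 0.0118
```

```bash
sed -i 's/O=np.array(\[0.5524,0.0109\])/O=np.array([0.5539,0.0109])/' h.py
python3 -m jog '[[0,-0.15,3,0,0,0,219],[0,-0.15,6,0,0,0,219],[0,-0.15,8,0,0,0,219],[0,-0.15,9,0,0,0,219],[0,-0.15,9.3,0,0,0,219],[0,-0.15,9.6,0,0,0,219],[0,-0.15,9.8,0,0,0,219],[0,-0.15,9.8,0,0,0,219]]'
python3 -c "
from h import *
delta(0,20,0.022)
wlook('w2')"
```

```text
t: 2.25
tool_pos: [0.5558, -0.1077, 0.0236]
tool_rot: [-2.18, -2.262, -0.002]
contact_force: [0.8, 0.2, 0.2]
opening: 0.0121
d cm [13.85  0.24  0.18] rot [ 0.001 -0.001  0.   ] now caddy [  -2.4 -118.5] 0.0236 t 2.25 F [0.8 0.2 0.2] open 0.0121
wrist blob 3709 [-49.  -59.1]
wrist blob 3698 [ 46.4 -62. ]
wrist blob 3276 [  0.2 -70.9]
```

View pics/w2.png

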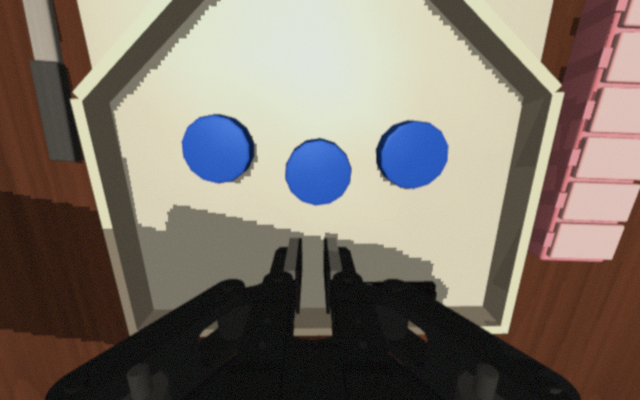

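```bash
python3 -m jog '[[0.3,0.24,0.2,0,0,0,219],[1.2,0.24,0.2,0,0,0,219],[2.4,0.24,0.2,0,0,0,219],[3.6,0.24,0.2,0,0,0,219],[4.8,0.24,0.2,0,0,0,219],[6,0.24,0.2,0,0,0,219],[7.2,0.24,0.2,0,0,0,225],[7.6,0.24,0.2,0,0,0,229]]'
python3 -c "
from h import *
delta(0,26,0.022)
wlook('w3')"
```

```text
t: 2.97
tool_pos: [0.555, -0.0292, 0.0215]
tool_rot: [-2.177, -2.263, -0.002]
contact_force: [0.7, -0.5, 0.6]
opening: 0.009
d cm [ 6.62  0.05 -0.04] rot [ 0.    -0.002  0.002] now caddy [ -0.4 -40.2] 0.0215 t 2.97 F [ 0.7 -0.5  0.6] open 0.009
wrist blob 3150 [ -0.5 -11.3]
wrist blob 1441 [-48.9 -48.9]
wrist blob 1106 [ 46.  -49.8]
```

View pics/w3.png

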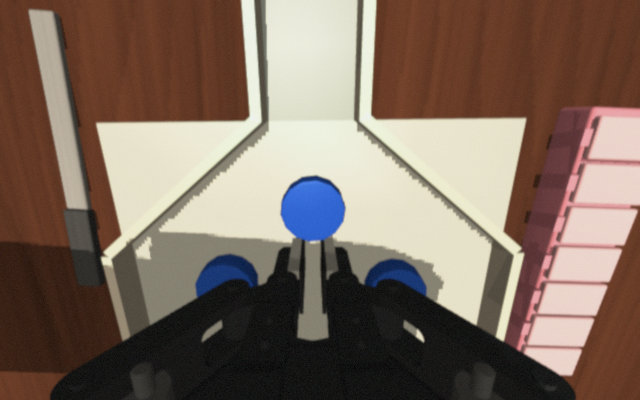

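The middle tablet sits in the fork at (313,208), in line with the gate at (267–358, 120). I'll push on.

```bash
python3 -m jog '[[1,0.05,0,0,0,0,229],[2,0.05,0,0,0,0,229],[3,0.05,0,0,0,0,229],[4,0.05,0,0,0,0,229],[5,0.05,0,0,0,0,229],[6,0.05,0,0,0,0,229],[6.6,0.05,0,0,0,0,229],[6.8,0.05,0,0,0,0,229]]'
python3 -c "
from h import *
delta(0,27,0.022)
wlook()"
```

```text
t: 3.68
tool_pos: [0.5528, 0.0397, 0.0216]
tool_rot: [-2.175, -2.265, -0.002]
contact_force: [0.8, 0.1, 1.1]
opening: 0.0087
d cm [-0.18  0.01 -0.04] rot [-0.    -0.002  0.004] now caddy [-0.1 28.8] 0.0216 t 3.68 F [0.8 0.1 1.1] open 0.0087
wrist blob 3188 [-0.3 57.7]
```

```bash
python3 -m jog '[[-1.5,0,0,0,0,0,229],[-2.5,0,-1.5,0,0,0,229],[-4,0,-4,0,0,-0.1,219],[-6,1.5,-5,0,0,-0.2,219],[-8,3,-5,0,0,-0.3,219],[-10,5,-5,0,0,-0.4,219],[-12,6.5,-5,0,0,-0.5,219],[-12.5,7,-5,0,0,-0.606,219]]'
python3 -c "
from h import *
delta(70,-96,0.022,34.7)
wlook()"
```

```text
t: 4.4
tool_pos: [0.6299, -0.086, 0.0721]
tool_rot: [1.397, 2.812, 0.002]
contact_force: [-1.5, -0.1, 0.4]
opening: 0.0122
d cm [ 0.44 -0.    5.01] rot [0.002 0.001 0.006] now caddy [ 72.4 -99.6] 0.0721 t 4.4 F [-1.5 -0.1  0.4] open 0.0122
wrist blob 2412 [-48.8 -61.5]
wrist blob 1807 [ 46.9 -63. ]
```

```bash
python3 -m jog '[[0.4,0,2,0,0,0,219],[0.4,0,4,0,0,0,219],[0.4,0,5,0,0,0,219],[0.6,0,5,0,0,0,219],[1.6,0,5,0,0,0,219],[2.6,0,5,0,0,0,219],[3.6,0,5,0,0,0,219],[4.6,0,5,0,0,0,219]]'
python3 -c "
from h import *
delta(19,-22,0.022,34.7)
wlook('w4')"
```

```text
t: 5.12
tool_pos: [0.6019, -0.048, 0.0231]
tool_rot: [1.391, 2.813, 0.003]
contact_force: [0.3, -0.4, 0.5]
opening: 0.012
d cm [4.7  0.04 0.1 ] rot [0.003 0.002 0.01 ] now caddy [ 45.8 -60.6] 0.0231 t 5.12 F [ 0.3 -0.4  0.5] open 0.012
wrist blob 2444 [ 2.9 49.9]
wrist blob 3796 [-49.7 -57.1]
wrist blob 3084 [ 29.5 -37.5]
```

View pics/w4.png

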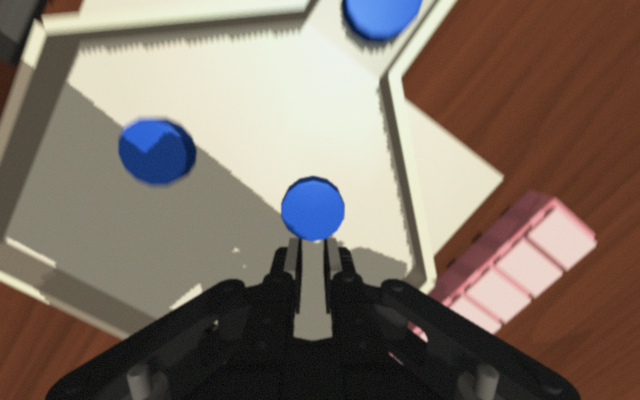

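The second tablet is seated in the fork at (313,208) and the first is lying in the slot. I'll carry on towards the gate axis.

```bash
python3 -m jog '[[1,0.02,0,0,0,0.01,219],[2,0.03,0,0,0,0.01,219],[3,0.04,0,0,0,0.01,219],[4,0.04,0,0,0,0.01,219],[4.4,0.04,0,0,0,0.01,219],[4.6,0.04,0,0,0,0.01,219]]'
python3 -c "
from h import *
wlook();delta(3,-40,0.075)"
```

```text
t: 5.67
tool_pos: [0.5723, -0.009, 0.0224]
tool_rot: [1.404, 2.809, 0.003]
contact_force: [-0.7, 0.1, -0.1]
opening: 0.0123
wrist blob 4054 [-0.8 56.9]
wrist blob 3119 [1.5 2.6]
wrist blob 3192 [-49.6 -56.6]
d cm [-0.74 -2.3  -5.26] rot [ 0.002 -0.001  0.607] now caddy [ 17.7 -20.7] 0.0224 t 5.72 F [-0.3  0.8 -0.1] open 0.012
```

```bash
python3 -m jog '[[-1.5,0,0,0,0,0,219],[-2.5,0,-2,0,0,0,219],[-2.5,0,-5,0,0,0.1,219],[-2,-1,-5,0,0,0.2,219],[-1.5,-2,-5,0,0,0.3,219],[-1.06,-2.7,-5,0,0,0.42,222],[-1.06,-2.7,-5,0,0,0.54,225],[-1.06,-2.7,-5,0,0,0.607,229]]'
python3 -c "
from h import *
wlook();delta(1.5,-45,0.022)"
```

```text
t: 6.38
tool_pos: [0.5575, -0.0353, 0.0725]
tool_rot: [2.187, 2.254, 0.003]
contact_force: [0.5, -0.1, -0.5]
opening: 0.0088
wrist blob 2406 [ 0.8 56.6]
wrist blob 1842 [2.7 2.4]
wrist blob 1598 [-48.9 -57.4]
d cm [ 0.12 -0.08  5.06] rot [ 0.002 -0.001 -0.007] now caddy [  2.2 -46.3] 0.0726 t 6.43 F [-0.1 -0.5  0.7] open 0.0089
```

```bash
python3 -m jog '[[0,0,2,0,0,-0.007,229],[0,0,4,0,0,-0.007,229],[0,0,5,0,0,-0.007,229],[0.8,0,5.05,0,0,-0.007,229],[1.6,0,5.05,0,0,-0.007,229],[2.4,0,5.05,0,0,-0.007,229],[3.2,-0.05,5.05,0,0,-0.007,229],[4.0,-0.1,5.05,0,0,-0.007,229]]'
python3 -c "
from h import *
delta(0,27,0.022);wlook('w5')"
```

```text
t: 7.1
tool_pos: [0.5565, 0.0058, 0.0233]
tool_rot: [2.177, 2.261, 0.006]
contact_force: [0.0, -0.6, 0.9]
opening: 0.009
d cm [ 3.22 -0.24  0.14] rot [ 0.004 -0.001  0.001] now caddy [ 2.4 -5.2] 0.0233 t 7.1 F [ 0.  -0.6  0.9] open 0.009
wrist blob 6616 [ 0.9 42.6]
```

View pics/w5.png

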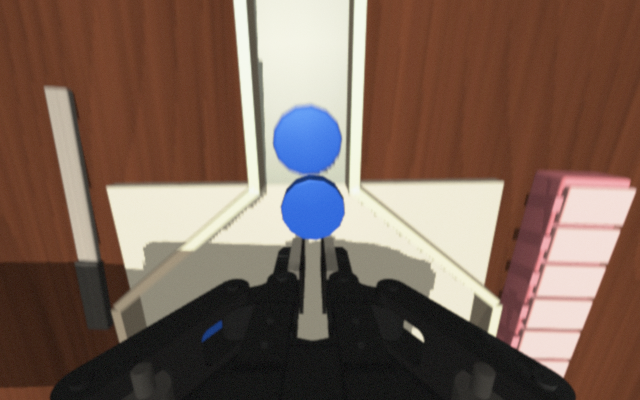

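Tablet 2 is at the gate mouth at (313,208), just behind tablet 1 at (308,140), and both are centred. Pushing through.

```bash
python3 -m jog '[[0.8,-0.1,0.05,0,0,0,229],[1.6,-0.15,0.1,0,0,0,229],[2.4,-0.2,0.1,0,0,0,229],[3.0,-0.24,0.1,0,0,0,229],[3.3,-0.24,0.1,0,0,0,229],[3.4,-0.24,0.1,0,0,0,229]]'
python3 -c "
from h import *
wlook();delta(-72,-93,0.075,-40)"
```

```text
t: 7.65
tool_pos: [0.5523, 0.0415, 0.0222]
tool_rot: [2.176, 2.264, 0.006]
contact_force: [-0.1, -1.8, 1.1]
opening: 0.0089
wrist blob 6818 [-2.1 77.7]
d cm [-12.32  -7.17  -5.33] rot [ 0.003 -0.003  0.701] now caddy [-0.4 30.4] 0.0221 t 7.7 F [0.3 0.2 1. ] open 0.009
```

```bash
python3 -m jog '[[-1.5,0,0,0,0,0,229],[-2.5,0,-2,0,0,0,229],[-4,-0.5,-5,0,0,0.1,219],[-6,-2,-5,0,0,0.2,219],[-8,-3.5,-5,0,0,0.3,219],[-10,-5,-5,0,0,0.42,219],[-12,-7,-5,0,0,0.54,219],[-12,-7.4,-5,0,0,0.674,219]]'
python3 -c "
from h import *
wlook();delta(-74.5,-90,0.022,-38.6)"
```

```text
t: 8.37
tool_pos: [0.4807, -0.0841, 0.0712]
tool_rot: [-2.804, -1.416, -0.003]
contact_force: [0.6, 0.9, -0.5]
opening: 0.0121
wrist blob 1838 [-49.  -59.6]
d cm [0.19 0.07 4.92] rot [ 0.    -0.003 -0.002] now caddy [-76.3 -91.2] 0.0712 t 8.42 F [-0.1 -0.1 -0.3] open 0.0119
```

```bash
python3 -m jog '[[0.2,0.07,2,0,0,0,219],[0.2,0.07,4,0,0,0,219],[0.2,0.07,4.9,0,0,0,219],[0.5,0.07,4.9,0,0,0,219],[1.5,0.07,4.9,0,0,0,219],[2.5,0.07,4.9,0,0,0,219],[3.5,0.07,4.9,0,0,0,219],[4.5,0.07,4.9,0,0,0,219]]'
python3 -c "
from h import *
delta(-20,-22,0.022,-38.6);wlook()"
```

```text
t: 9.08
tool_pos: [0.5102, -0.0462, 0.0235]
tool_rot: [2.806, 1.412, 0.007]
contact_force: [0.9, -0.1, -0.5]
opening: 0.0119
d cm [ 4.22 -0.08  0.17] rot [ 0.003 -0.004 -0.001] now caddy [-45.7 -55.5] 0.0235 t 9.08 F [ 0.9 -0.1 -0.5] open 0.0119
wrist blob 3475 [-2.2 54.4]
wrist blob 3070 [-28.1 -33.3]
```

```bash
python3 -m jog '[[1,0,0.1,0,0,0,219],[2,0,0.1,0,0,0,219],[3,0,0.1,0,0,0,219],[3.8,0,0.1,0,0,0,219],[4.2,0,0.1,0,0,0,219],[4.3,0,0.1,0,0,0,219]]'
python3 -c "
from h import *
wlook();delta(-0.5,-45,0.075)"
```

```text
t: 9.63
tool_pos: [0.537, -0.01, 0.0228]
tool_rot: [2.805, 1.415, 0.009]
contact_force: [-0.0, -0.8, -0.3]
opening: 0.0124
wrist blob 9077 [-1.2 77.2]
wrist blob 3103 [-0.1  1.8]
d cm [-0.81  2.9  -5.22] rot [ 0.004 -0.004 -0.673] now caddy [-17.8 -20.5] 0.0227 t 9.68 F [ 0.3 -0.1  0.4] open 0.0123
```

```bash
python3 -m jog '[[-1.5,0,0,0,0,0,219],[-2.5,0,-2,0,0,0,219],[-2.5,0.3,-5,0,0,-0.1,219],[-2,1.2,-5,0,0,-0.22,219],[-1.5,2.2,-5,0,0,-0.34,219],[-0.8,2.9,-5,0,0,-0.46,222],[-0.8,2.9,-5,0,0,-0.58,225],[-0.8,2.9,-5,0,0,-0.673,229]]'
python3 -c "
from h import *
wlook();delta(0,-46,0.022)"
```

```text
t: 10.35
tool_pos: [0.5553, -0.0345, 0.0728]
tool_rot: [2.174, 2.265, 0.008]
contact_force: [-0.1, -0.0, 0.2]
opening: 0.0084
wrist blob 3934 [-3.1 69.2]
wrist blob 1800 [-1.6  1.5]
d cm [-0.08  0.03  5.06] rot [ 0.005 -0.002  0.006] now caddy [ -0.6 -45.3] 0.0726 t 10.4 F [0.3 0.5 0.5] open 0.0085
```

```bash
python3 -m jog '[[0,0,2,0,0,0,229],[0,0,4,0,0,0,229],[0,0,5,0,0,0,229],[0.8,0,5.05,0,0,0,229],[1.6,0,5.05,0,0,0,229],[2.4,0,5.05,0,0,0,229],[3.2,0,5.05,0,0,0,229],[4.0,0,5.05,0,0,0,229]]'
python3 -c "
from h import *
delta(0,29,0.022);wlook()"
```

```text
t: 11.07
tool_pos: [0.5544, 0.0067, 0.0235]
tool_rot: [2.17, 2.266, 0.01]
contact_force: [0.6, 0.3, 0.2]
opening: 0.0087
d cm [ 3.32 -0.01  0.16] rot [ 0.007 -0.002  0.007] now caddy [ 0.3 -4.2] 0.0235 t 11.07 F [0.6 0.3 0.2] open 0.0087
wrist blob 8065 [-2.1 79. ]
wrist blob 3090 [ 0.  24.8]
```

```bash
python3 -m jog '[[0.8,0,0.1,0,0,0,229],[1.6,0,0.1,0,0,0,229],[2.4,0,0.1,0,0,0,229],[3.0,0,0.1,0,0,0,229],[3.4,0,0.1,0,0,0,229],[3.5,0,0.1,0,0,0,229]]'
python3 -m jog '[[-1,0,0,0,0,0,229],[-2,0,-0.5,0,0,0,229],[-4,0,-4,0,0,0,229],[-7,0,-8,0,0,0,229],[-10,0,-11,0,0,0,229],[-12,0,-12,0,0,0,229],[-13,0,-12,0,0,0,229],[-13,0,-12,0,0,0,229]]'
python3 -c "
from h import *
look('end');wlook('w6')
im=cv2.imread('pics/end.png');w=cv2.imread('pics/w6.png');cv2.imwrite('pics/both.png',np.vstack([cv2.resize(im,(640,290))[:, :],w[:300]]))
print(get_obs()['t'],get_obs()['contact_force'])"
```

```text
t: 11.62
tool_pos: [0.5525, 0.0435, 0.0224]
tool_rot: [2.169, 2.269, 0.01]
contact_force: [0.2, -1.0, 0.3]
opening: 0.0085
t: 12.28
tool_pos: [0.5582, -0.0899, 0.1436]
tool_rot: [2.172, 2.262, 0.012]
contact_force: [-0.5, -0.8, -0.8]
opening: 0.0089
blob 346 [-3.9 92.9]
wrist blob 1003 [-0.7 54.1]
12.3833 [ 0.16355604  0.97883114 -0.0208427 ]
```

View pics/both.png

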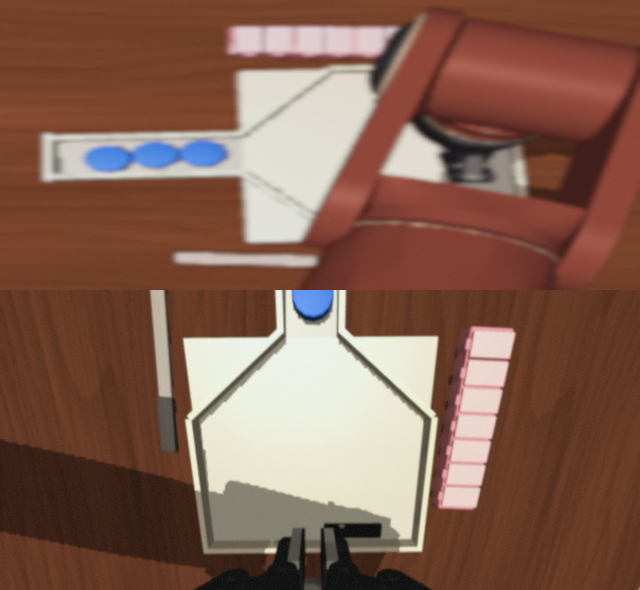

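The picture shows all three tablets in a row in the slot, at about (108,158), (157,155) and (203,153). The last one is clear of the gate line at x≈240. The clip, file and organizer are where they were.

```bash
python3 -c "
from station import *
print(finish_job())"
```

```text
the job is handed in; nothing more can be done
None
```

I pushed all three blue tablets through the gate into the slot one at a time, middle first, then the +x one, then the −x one. The fingers were nearly shut and used as a fork, and I never gripped or lifted a tablet. The job was handed in at about 12.4 s of the 67 s allowed, and `finish_job()` gives no verdict.

**Last checks:**
- **Tablets:** the final top view shows them flat in a row in the slot, with the row's centre about 60 mm past the gate. The last tablet is about 26 mm past the gate, and at least 13 mm is needed. That figure is estimated from the row's centre, because the final wrist view cut that tablet off (its visible part centred about 21 mm past).
- **Other objects:** the hair clip, nail file and pill organizer look unmoved. The jar and tumbler were outside the last crop, so I did not check them again, but the arm stayed well clear of both near the shelf.
- **Robot:** it ended raised above the tray, with about 1 N read at the wrist, in line with earlier readings in free air.

**Disagreements:** the top and wrist cameras differed by about 2 mm across the caddy, so I used a 1.5 mm correction. The walls also looked up to 3 mm off along the caddy in the wrist view. Both are within the margins here.

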